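Fetch the rear paddle board from the crowded hook

ROBOT

A 6-joint arm with a two-finger parallel gripper is mounted at the origin on a cart in front of the work surface, level with it; the furniture and walls round the work are solid. World frame = base frame: x ahead of the robot, y to its left, z up, the work surface at z = 0. Lengths are in m, angles in rad, forces in N, time in s.
With the tool pointing down it reaches from about 0.3 to 0.775 m from the base axis. Payload 14.6 kg.
Tool frame: the origin (TCP) lies at the very end of the fingers, on their centre line; the grasp point (between the pads) lies 19 mm behind it; z points along the fingers, y is the line along which they close (so a half turn about z gives the same grasp; the last joint's range is limited). The gripper opens to 94 mm and grips with 3 to 60 N. Pads are 16 mm wide; open, the fingers measure 119 mm over their backs; the gripper's body (75 mm by 177 mm) begins 78 mm behind the grasp point.
Start: joints at [-1.224, 0.3, 1.521, -0, 1.321, -0.067], TCP at [0.221, -0.504, 0.205] pointing down, gripper open.
Joint ranges: [-3.03, 3.03], [-0.79, 2.21], [0.23, 2.52], [-1.04, 4.18], [0, 3.07], [-2.55, 2.55]. Speed limits (rad/s): [2.22, 2.22, 2.57, 3.14, 3.14, 3.14].

INTERFACE

Orientations are given as [roll, pitch, yaw] about the fixed x, y, z axes, in that order (R = Rz(yaw) Ry(pitch) Rx(roll)).
In Python, from station import ctrl gives the robot as it stands.
- The arm moves only by the tool carry_out, never from a script. Its argument "motion" is text: rows parted by semicolons, each of 7 numbers parted by spaces: the shift along the world's x, y, z in m, then the turn, a rotation vector about the world's x, y, z in degrees, then the closure in counts, from 0 (fully open) to 255 (shut). In form: dx dy dz wx wy wz hand; .... A call has 1 to 20 rows; each row shifts and turns the commanded pose from where the row before left it; what a row does not reach is not made up. A row lasts 1/12 s, in which the tool goes at most 41.7 mm and 7.16 degrees, less where a joint would pass 70% of its speed; a pose out of reach is approached as far as the arm can. A call is refused whole if a number of a shift passes 0.0417 or a number of a turn 7.16, either way. A call with a gripper value outside its range is refused whole. The fingers move at their own pace and stop on an object; "grip_force" is the grip in N (left out, the last holds). Time passes only in rows, so rows that do not move let the fingers close. It gives the time, the measured TCP pose, the force, the opening and the grip force at its end, in the units of the state.
- ctrl.get_obs(): the state, without advancing time (a new reading comes with each control period).
- ctrl.camera(name): name is "side" or "top"; returns a dict with "pixels" (384x512x3 uint8, red, green, blue), "range_z" (384x512 float32, m along the optical axis (not along the pixel's ray), 0 where there is no reading), "K" (3x3 intrinsics, pixels), "position" and "attitude" of the camera in the world. Camera axes: x right, y up, looking along -z (the intrinsics and any distortion apply to the point x, -y, -z); pixel columns grow to the right and rows downward; lengths in m; the calibration is good to about 2 mm. A picture is of the moment at which its call begins.
- ctrl.hand_in(): hands the job in; it is judged then, once.
The state is a dict: "time_s": time; "qpos": joint angles; "joint_vel": joint speeds; "tau": joint torques, N m; "ee_pos": TCP position; "eef_rot": TCP orientation; "force": force on the tool from outside, world axes, zero at the start; "moment": the same for the moment, N m; "grip_width": finger opening in m; "grip_force": force on a finger pad.
Only numpy, scipy, OpenCV 4.12 (cv2) and the standard library are available. Lean on these libraries where they do the work, as an engineer would, in place of code of your own. Each camera call takes 0.05 s, during which the arm holds its last target. There are 200 camera calls.

TASK

The dark paddle board hangs behind the light one on the same hook: hang the light board over to the empty hook and leave it there. Then take the dark board down, lean it on the small white easel and let go, take it again by its long edges across the face, and lay it gently flat inside the tray, along the tray's length. Leave the glass cup, shaker and spice jar alone and drop nothing.

Things in the scene. Friction and masses are not known exactly. Their poses are not given: they have to be found in the camera images.
- hook_full: Hook stand that holds both boards at the start, fixed. Foot plate 120x110x12 mm (30 mm behind to 90 mm before the post), steel post 16 mm thick, ball top 201 mm high. From the post an 8 mm round rod runs along the stand's -x (roughly toward the robot), centre line 170 mm high, to an upturned tip 101 mm before the post, tip top 182 mm high. Origin: foot of the post; z up.
- hook_spare: Second, identical hook stand, empty at the start; origin and axes alike. It may stand left or right of the other. Fixed.
- hook_full_rod (a point): Point on the full hook's rod centre line, 45 mm before the post, 170 mm high. A hanging board's origin is 11 mm below the rod's centre line (159 mm high).
- hook_spare_rod (a point): The same point on the spare hook.
- board_light: Light wooden paddle board with a white band, in front on the full hook: 58 mm wide, 14 thick, 151 long, about 0.15 kg. Slab with a round loop on top (inner radius 15 mm, outer 29) that hangs on the rod. Origin: loop centre; z to the loop end (up when hanging), y across, x through the thickness (along the stand's x). Loop legs down to z=-14 mm, solid slab z=-14 to -122.
- board_dark: Dark brown wooden paddle board with a blue band, same shape, size and frame, hanging behind the light one (about 36 mm centre to centre), 20 mm before the post.
- board_light_mid (a point): Centre of the light board's slab (origin plus z = -68 mm).
- board_dark_mid (a point): Centre of the dark board's slab (origin plus z = -68 mm).
- easel: Small white easel, fixed, foot plate 125x85 mm, facing its -x (to the robot). Its slat, 40 mm wide (fingers on a board pass beside it), leans back 55 degrees (0.96 rad) from upright: a board on it has its loop end up and away. A ledge square to the slat, 70 mm wide, 26 mm deep with a 5 mm lip, carries the board's lower end. Slat top 97 mm high. Origin: on the worktop, near the foot's middle; z up.
- easel_ledge (a point): Where the middle of a board's lower end (its z=-122 mm) rests on the ledge when it lies on the slat: 49 mm toward -x of the easel's origin, 28 mm high.
- tray: Flat dark brown serving tray, 195 x 268 x 17 mm with a raised rim (inner floor about 168 x 242 mm, rim top 16 mm), loose; origin under its centre, y along its length, z up. Its flat floor lies 3 mm above the origin.
- glass_cup: Clear glass cup, 72 mm wide, 62 mm high; bystander, origin under its centre.
- shaker: Shaker, 44 mm wide, 90 mm high; bystander, origin under its centre.
- spice_jar: Spice jar, 47 mm wide, 98 mm high; bystander, origin under its centre.

How it is judged:
By the outcome, as a careful person would: the job done as asked, in the order asked, and still so for the second after the job is handed in, with the robot touching nothing.
It also fails if it takes over 67 s, if anything falls off the work surface, if the arm or the gripper's body presses on something with over 40 N, if the wrist force passes 120 N, or if a joint passes its speed limit or range.

## Working session

There is one attempt and no reset: what is moved stays moved. The work goes in short steps, Python scripts to look and compute and a tool call to move; the robot and the scene stay as the last step left them, time stands still between calls to the robot, and variables do not carry over. Pictures are saved under pics/ and viewed, at most 10 in all, crops included, and the job is handed in when it is done.

Besides the shell and the picture viewer there is one more tool, called after ">>>" as a command line: name --argument value ..., lists and objects as JSON in quotes. carry_out: Moves the arm, as the interface text tells. Its arguments: {"type":"object","properties":{"motion":{"type":"string"},"grip_force":{"type":"number"}},"required":["motion"]}

```bash
mkdir -p pics
cat > h.py <<'E'
import numpy as np, cv2
from station import ctrl
from scipy.spatial.transform import Rotation as R
def att(a):
    a=np.array(a,float)
    if a.shape==(3,3): return a
    if a.size==3: return R.from_euler('xyz',a).as_matrix()
    return R.from_quat(a).as_matrix()
def cloud(c):
    K=np.array(c['K']);z=c['range_z'];v,u=np.indices(z.shape)
    p=np.stack([(u-K[0,2])/K[0,0]*z,-(v-K[1,2])/K[1,1]*z,-z],-1)
    P=p@att(c['attitude']).T+np.array(c['position']);P[z==0]=np.nan
    return P
E
python3 - <<'E'
from h import *
for n in ('side','top'):
    c=ctrl.camera(n);cv2.imwrite(f'pics/{n}0.png',c['pixels'][...,::-1])
    np.savez(f'{n}0.npz',**c)
    print(n,c['K'],c['position'],c['attitude'],[k for k in c],(c['range_z']>0).mean())
print(ctrl.get_obs())
E
```

```text
side [[402.85542156   0.         260.59058799]
 [  0.         402.85542156 187.01891045]
 [  0.           0.           1.        ]] [-0.09679089  0.91384964  0.62172666] [ 1.16326915  0.00718429 -2.50795307] ['pixels', 'range_z', 'K', 'position', 'attitude'] 0.9960072835286459
top [[358.51328606   0.         262.12276877]
 [  0.         358.51328606 187.25841368]
 [  0.           0.           1.        ]] [0.44100521 0.03704132 1.24442725] [ 0.11206939 -0.01925556 -1.59993614] ['pixels', 'range_z', 'K', 'position', 'attitude'] 0.9957936604817709
{'time_s': 0.1, 'qpos': array([-1.22359227e+00,  3.00381672e-01,  1.52149919e+00, -1.22307876e-05,
        1.32070341e+00, -6.66091880e-02]), 'joint_vel': array([ 0.00132612, -0.0009834 , -0.00179389,  0.00058324, -0.00128544,
        0.00018546]), 'tau': array([ 1.36530463e-03, -5.32644975e+01, -3.53284407e+01,  7.09627778e-02,
        2.34727882e-02, -2.46605919e-05]), 'ee_pos': array([ 0.22106884, -0.50336603,  0.20497003]), 'eef_rot': array([-3.14060245e+00, -5.41810216e-05,  4.13816253e-01]), 'force': array([0.01250678, 0.12544289, 0.44595806]), 'moment': array([ 0.03646   , -0.01696328, -0.00604108]), 'grip_force': 0.0, 'grip_width': 0.0938769236274029}
```

View pics/side0.png

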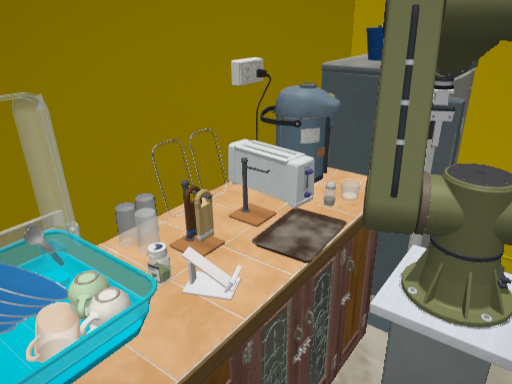

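View pics/top0.png

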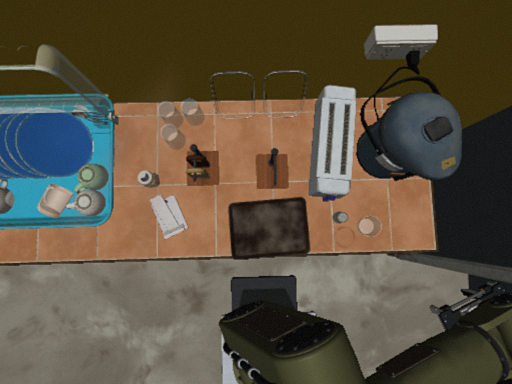

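Side view: both boards on the full hook (~195,215), spare hook at (246,190), easel (212,275), tray (300,233), toaster right of the spare hook. Top view: full hook (200,165), spare (272,165), easel (170,215), tray (269,227), spice jar (147,178), shaker (340,217), cup (370,227).

```bash
cat > m.py <<'E'
from h import *
T=dict(np.load('top0.npz'));S=dict(np.load('side0.npz'));PT=cloud(T);PS=cloud(S)
def reg(P,u0,u1,v0,v1,z0,z1):
    m=np.zeros(P.shape[:2],bool);m[v0:v1,u0:u1]=1
    return m&(P[...,2]>z0)&(P[...,2]<z1)
def rect(P,m):
    r=cv2.minAreaRect(P[m][:,:2].astype(np.float32)*1000);return np.round(r[0],1),np.round(r[1],1),round(r[2],1),m.sum()
for n,(a,b,c,d) in dict(full=(183,222,140,190),spare=(253,292,140,192)).items():
    for nm,P in (('top',PT),('side',PS)):
        box=(a,b,c,d) if nm=='top' else ((165,228,170,255) if n=='full' else (225,280,150,228))
        m=reg(P,*box,0.006,0.018);print(n,nm,'foot',rect(P,m))
        m=reg(P,*box,0.188,0.215);print(' ball',np.nanmedian(P[m],0),m.sum())
        m=reg(P,*box,0.163,0.187);q=P[m];print(' rodband',q.min(0),q.max(0),len(q))
        mu=np.median(q,0);w=np.linalg.svd(q[:,:2]-q[:,:2].mean(0))[2][0] if len(q)<20000 else 0;print('  dir',w,mu)
m=reg(PT,222,315,190,262,0.010,0.025);print('tray rim',rect(PT,m))
m=reg(PT,145,190,190,242,0.003,0.12);print('easel all',rect(PT,m))
m=reg(PT,145,190,190,242,0.03,0.12);print('easel slat',rect(PT,m), PT[m][:,2].max(),PT[m][PT[m][:,2].argmax()])
m=reg(PS,180,245,245,302,0.003,0.12);print('easel side',rect(PS,m))
for n,b in dict(jar=(135,160,167,190),shk=(332,349,208,226),cup=(355,385,213,240),toast=(310,358,85,205),glass=(155,200,95,148)).items():
    m=reg(PT,*b,0.03,0.25);print(n,rect(PT,m),np.nanmax(PT[m][:,2]))
m=reg(PT,230,440,100,250,-0.05,0.005);print('table z',np.median(PT[m][:,2]), PT[m][:,0].min())
for n,lo,hi in (('side',0,0),):
    im=S['pixels'];c=cv2.resize(im[165:305,140:290],None,fx=5,fy=4.2857*1,interpolation=cv2.INTER_CUBIC)[...,::-1]
    cv2.imwrite('pics/crop1.png',c)
E
python3 m.py
```

```text
full top foot (array([664.8, 221.3]), array([122.9, 171.5]), 89.1, np.int64(613))
 ball [0.67682425 0.213907   0.19519131] 69
 rodband [0.5838635  0.18687528 0.16342761] [0.67925615 0.24202866 0.18691654] 205
  dir [-0.99983199  0.01833004] [0.63398187 0.21157264 0.17900972]
full side foot (array([806.6,  66.5]), array([206.8, 550.1]), 39.6, np.int64(764))
 ball [0.67531427 0.21733616 0.19308616] 52
 rodband [0.58329817 0.1891472  0.16300709] [0.68613339 0.24356023 0.18690488] 262
  dir [-0.99917839 -0.0405283 ] [0.64435362 0.21934917 0.17601543]
spare top foot (array([657.3, -22.4]), array([122.9, 164.3]), 87.9, np.int64(938))
 ball [ 0.66463081 -0.02647268  0.1984182 ] 44
 rodband [ 0.56563835 -0.03264615  0.16558293] [ 0.65999795 -0.02270455  0.18332032] 77
  dir [-0.99996     0.00894411] [ 0.60582935 -0.02675757  0.17494069]
spare side foot (array([ 707.6, -103.1]), array([156.8, 427.6]), 44.6, np.int64(652))
 ball [ 0.65992733 -0.0210383   0.1952849 ] 32
 rodband [ 0.56503696 -0.23549288  0.16303644] [ 0.78595945 -0.01590256  0.1863451 ] 279
  dir [ 0.42410738 -0.90561191] [ 0.6
[... 215 characters left out ...]
29.2]), array([132.3,  69.6]), 23.5, np.int64(524)) 0.09916860775788416 [0.54685142 0.34081762 0.09916861]
easel side (array([538.8, 287. ]), array([179.9, 247.5]), 38.2, np.int64(2098))
jar (array([611.6, 385.1]), array([45.7, 46.4]), 8.9, np.int64(270)) 0.10490978410906737
shk (array([ 466.8, -243.8]), array([38.9, 35.4]), 33.4, np.int64(148)) 0.09330959642960002
cup (array([ 435.3, -342.9]), array([70.7, 68.5]), 47.1, np.int64(184)) 0.06847407356983726
toast (array([ 711.2, -240.9]), array([177.4, 385. ]), 88.9, np.int64(4668)) 0.17509283295735778
glass (array([791.6, 287.6]), array([226. , 158.1]), 2.7, np.int64(1358)) 0.20475511706863636
table z 0.0006532297510294383 0.34885994068119025
```

```bash
python3 -c "
import cv2,numpy as np
T=np.load('top0.npz')['pixels'];cv2.imwrite('pics/crop2.png',cv2.resize(T[130:250,140:300],None,fx=5,fy=5,interpolation=cv2.INTER_CUBIC)[...,::-1])"
```

```text
(no output)
```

View pics/crop2.png

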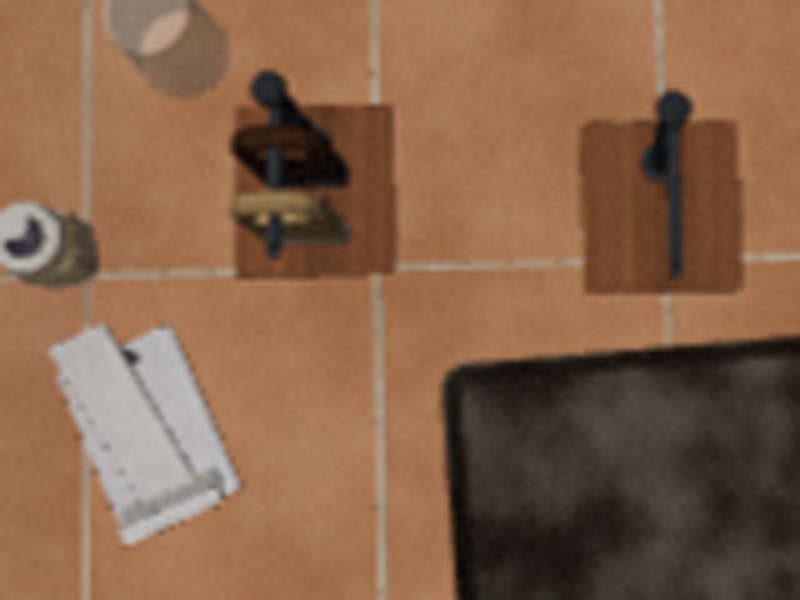

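View pics/crop1.png

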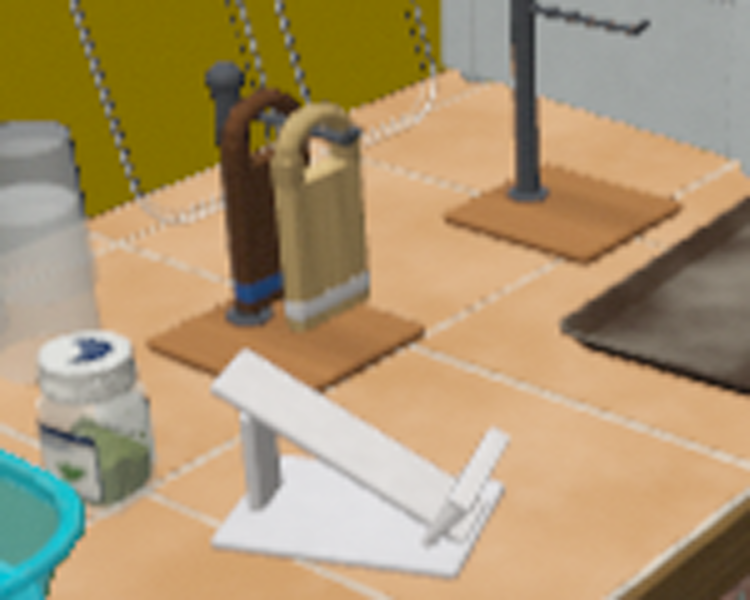

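Crop of top view: boards side by side on the full hook's rod (light at ~(285,215), dark at (280,155)), spare rod x≈676 from v 105 to 275, easel facing lower right with yaw ≈25°, ledge at (170,505). The side crop confirms: white band light board in front, dark behind, spice jar close behind the easel's slat top.

```bash
cat > m2.py <<'E'
from h import *
T=dict(np.load('top0.npz'));S=dict(np.load('side0.npz'));PT=cloud(T);PS=cloud(S)
def ray(c,u,v,z):
    K=c['K'];d=att(c['attitude'])@np.array([(u-K[0,2])/K[0,0],-(v-K[1,2])/K[1,1],-1]);o=c['position'];return o+d*(z-o[2])/d[2]
hsv=cv2.cvtColor(T['pixels'],cv2.COLOR_RGB2HSV);hs=cv2.cvtColor(S['pixels'],cv2.COLOR_RGB2HSV)
C=lambda x,y:(140+x/5-.4,130+y/5-.4)
for n,pts in dict(spare=[(583,122),(737,122),(742,292),(587,292)],full=[(235,105),(393,105),(396,275),(236,275)]).items():
    q=np.array([ray(T,*C(*p),.012) for p in pts]);print(n,'foot',q[:,:2].round(3).tolist(),'ctr',q.mean(0).round(4))
    d=q[0]+q[1]-q[2]-q[3];print(' yaw',np.degrees(np.arctan2(d[1],d[0])))
print('spare rod',ray(T,*C(676,130),.174),ray(T,*C(677,272),.182),'full rod tip',ray(T,*C(275,254),.182),ray(T,*C(275,160),.174))
print('balls',ray(T,*C(674,105),.193),ray(T,*C(268,88),.193))
# tray
m=((hsv[...,2]<95)&(PT[...,2]<.03)&(PT[...,2]>-.02)).astype(np.uint8);m[:190]=0;m[265:]=0;m[:,:222]=0;m[:,:]*=1;m[:,316:]=0
m=cv2.morphologyEx(m,cv2.MORPH_OPEN,np.ones((5,5)))
c=max(cv2.findContours(m,0,2)[0],key=cv2.contourArea)[:,0]
q=np.array([ray(T,u,v,.014)[:2] for u,v in c],np.float32)*1000;r=cv2.minAreaRect(q);print('tray',r)
# easel
w=((hsv[...,1]<60)&(hsv[...,2]>120));w[:190]=0;w[243:]=0;w[:,:145]=0;w[:,191:]=0
p=PT[w&(PT[...,2]>.035)&(PT[...,2]<.095)]
ws=((hs[...,1]<60)&(hs[...,2]>120));ws[:240]=0;ws[305:]=0;ws[:,:180]=0;ws[:,245:]=0
for P in (p,PS[ws&(PS[...,2]>.04)]):
    k=np.ones(len(P),bool)
    for _ in range(6):
        o=P[k].mean(0);n=np.linalg.svd(P[k]-o)[2][2];n*=np.sign(n[2]);e=abs((P-o)@n);k=e<.004
    print('slat n',n,k.sum(),'lean',np.degrees(np.arccos(-n[2]))if 0 else np.degrees(np.arcsin(n[2])),'yaw',np.degrees(np.arctan2(-n[1],-n[0])),'o',o)
print('easel corners foot', [ray(T,*C(*x),.006).round(3).tolist() for x in [(165,328),(242,488),(128,545),(50,350)]])
print('slat top corners',[ray(T,*C(*x),.097).round(3).tolist() for x in [(50,350),(97,325)]])
m=(PT[...,2]>.1)&(PT[...,2]<.19);m[:100]=0;m[205:]=0;m[:,:305]=0;m[:,360:]=0
print('toaster min/max',PT[m].min(0),PT[m].max(0), np.percentile(PT[m],[1,99],axis=0))
# boards (side view)
for n,mm in dict(light=(hs[...,0]>15)&(hs[...,0]<28)&(hs[...,1]>60)&(hs[...,2]>110),blue=(hs[...,0]>100)&(hs[...,0]<128)&(hs[...,1]>120)).items():
    mm=mm.copy();mm[:185]=0;mm[245:]=0;mm[:,:183]=0;mm[:,216:]=0
    P=PS[mm&(PS[...,2]>.03)&(PS[...,0]>.58)&(PS[...,0]<.72)];print(n,len(P),np.percentile(P,[5,50,95],axis=0).round(4).tolist())
E
python3 m2.py
```

```text
spare foot [[0.696, 0.027], [0.694, -0.081], [0.574, -0.08], [0.577, 0.027]] ctr [ 0.6353 -0.027   0.012 ]
 yaw -0.3469350348212519
full foot [[0.715, 0.269], [0.712, 0.159], [0.592, 0.159], [0.595, 0.269]] ctr [0.6535 0.2137 0.012 ]
 yaw 0.05443424772136109
spare rod [ 0.65652959 -0.02839324  0.174     ] [ 0.56870206 -0.02564799  0.182     ] full rod tip [0.58591775 0.2135694  0.182     ] [0.64424468 0.21443207 0.174     ]
balls [ 0.66791237 -0.02653838  0.193     ] [0.68425491 0.21508228 0.193     ]
tray ((434.882568359375, -8.714447021484375), (202.8540496826172, 266.8765869140625), 3.282888889312744)
slat n [-0.50086208 -0.20182158  0.84166812] 323 lean 57.31669079359623 yaw 21.94689160136748 o [0.5110152  0.33790808 0.07098641]
slat n [-0.53378621 -0.20167819  0.8212175 ] 492 lean 55.2068569725928 yaw 20.697857519772363 o [0.50637943 0.33948318 0.068689  ]
easel corners foot [[0.56, 0.319, 0.006], [0.449, 0.267, 0.006], [0.413, 0.344, 0.006], [0.547, 0.398, 0.006]]
slat top corners [[0.54, 0.371, 0.097], [0.555, 0.341, 0.097]]
toaster min/max [ 0.51933448 -0.28888074  0.10002528] [ 0.85126208 -0.15098032  0.17509283] [[ 0.52895204 -0.28184951  0.10182433]
 [ 0.83038055 -0.15432872  0.17158498]]
light 666 [[0.6076, 0.191, 0.0483], [0.6103, 0.2217, 0.1158], [0.6186, 0.2424, 0.1827]]
blue 26 [[0.6472, 0.2199, 0.0534], [0.6491, 0.2336, 0.058], [0.6538, 0.2424, 0.0612]]
```

>>> carry_out --motion "0 0 0.04 0 0 0 60; 0 0 0.04 0 0 0 60; 0 0 0.04 0 0 0 60; 0.03 0.03 0.02 0 0 0 60; 0.03 0.03 0 0 0 5 60; 0.03 0.03 0 0 0 5 60; 0.03 0.03 0 0 0 5 60; 0.03 0.03 0 0 0 5 60"

```text
time_s: 0.77
ee_pos: [0.3665, -0.3574, 0.3431]
eef_rot: [-3.141, -0.0, 0.767]
force: [0.8, 0.0, 0.9]
grip_width: 0.0715
grip_force: 0.0
```

>>> carry_out --motion "0 0.0405 0 0 0 -6.3 60; 0 0.0405 0 0 0 -6.3 60; 0 0.0405 0 0 0 -6.3 60; 0 0.0405 0 0 0 -6.3 60; 0 0.0405 0 0 0 -6.3 60; 0.01 0.0405 0 0 0 -6.3 60; 0.01 0.0405 0 0 0 -6.2 60; 0.01 0.0405 0 0 0 0 60; 0.01 0.0405 0 0 0 0 60; 0.01 0.0405 0 0 0 0 60;0 0.04 0 0 0 0 60;0 0 0 0 0 0 60"

```text
time_s: 1.77
ee_pos: [0.413, 0.0761, 0.3428]
eef_rot: [-3.141, 0.001, 0.041]
force: [0.2, 0.9, 0.1]
grip_width: 0.0715
grip_force: 0.0
```

```bash
python3 -c "
from h import *
o=ctrl.get_obs();print(o['time_s'],o['qpos'].tolist(),o['ee_pos'],o['eef_rot'],o['force'],o['grip_width'])"
```

```text
1.7667 [0.09430821388965673, -0.07008045112184294, 1.6185860714762685, 0.0011192207359390666, 1.5940540482631627, 1.6238771189719743] [0.41300088 0.0761328  0.34280847] [-3.14052659e+00  1.02500498e-03  4.12534552e-02] [0.20720103 0.91839823 0.13178241] 0.07146502967966588
```

>>> carry_out --motion "0 0 0 0 -6 0 60; 0 0 0 0 -6 0 60; 0 0 0 0 -6 0 60; 0 0 0 0 -6 0 60; 0 0 0 0 -6 0 60; 0 0 0 0 0 0 60"

```text
time_s: 2.27
ee_pos: [0.412, 0.0706, 0.3425]
eef_rot: [3.121, -0.528, 0.041]
force: [-1.4, 0.5, 0.6]
grip_width: 0.0718
grip_force: 0.0
```

```bash
python3 -c "
from h import *
o=ctrl.get_obs();print(o['time_s'],o['qpos'].tolist(),o['ee_pos'],o['eef_rot'],o['force'],o['grip_width'])"
```

```text
2.2667 [0.12171909993910662, -0.40175153861275736, 1.9601294497424333, -0.07019212546865623, 1.0592327124289425, 1.674848896014946] [0.41197489 0.07059285 0.34254055] [ 3.12086118 -0.52788905  0.04122552] [-1.39278395  0.50743618  0.57030206] 0.07178348275781975
```

>>> carry_out --motion "0.02 0 -0.015 0 0 6 60; 0.02 0 -0.015 0 0 6 60; 0.02 0 -0.015 0 0 6 60; 0.02 0 -0.015 0 0 6 60; 0.02 0 -0.015 0 0 6 60; 0.02 0 -0.015 0 0 6 60; 0.01 0 -0.01 0 0 6 60; 0 0 0 4.5 -4.7 0 60; 0 0 0 4.5 -4.7 0 60; 0 0 0 4.5 -4.7 0 60; 0 0 0 0 0 0 60"

```text
time_s: 3.18
ee_pos: [0.5425, 0.0704, 0.2418]
eef_rot: [3.124, -0.867, 0.769]
force: [-0.5, 0.5, -0.4]
grip_width: 0.072
grip_force: 0.0
```

```bash
cat > st.py <<'E'
from h import *
o=ctrl.get_obs();M=R.from_euler('xyz',o['eef_rot']).as_matrix();d=M[:,2]
print('t',o['time_s'],'q',o['qpos'].round(3).tolist(),'p',o['ee_pos'].round(4),'below',np.degrees(np.arcsin(-d[2])).round(1),'az',np.degrees(np.arctan2(d[1],d[0])).round(1),'tool y',M[:,1].round(3),'F',o['force'].round(1),'w',round(o['grip_width'],4),round(o['grip_force'],1))
E
python3 st.py
```

```text
t 3.1833 q [-0.269, 0.02, 1.993, 1.004, 0.876, -0.038] p [0.5425 0.0704 0.2418] below 40.3 az 42.8 tool y [ 0.686 -0.728  0.011] F [-0.5  0.5 -0.4] w 0.072 0.0
```

>>> carry_out --motion "0 0 -0.02 4.5 -4.7 0 60; 0 0 -0.02 4.5 -4.7 0 60; 0 0 -0.02 4.5 -4.7 0 60; 0 0 0 0 0 -6 60; 0 0 0 0 0 -6 60; 0 0 0 0 0 -6 60; 0 0 0 0 0 0 60"

```text
time_s: 3.77
ee_pos: [0.542, 0.076, 0.1985]
eef_rot: [3.135, -1.111, 0.459]
force: [-0.1, 0.3, 0.1]
grip_width: 0.0718
grip_force: 0.0
```

```bash
python3 st.py
```

```text
t 3.7667 q [-0.205, 0.034, 2.259, 1.816, 0.599, -0.627] p [0.542  0.076  0.1985] below 26.3 az 25.9 tool y [ 0.437 -0.899  0.003] F [-0.1  0.3  0.1] w 0.0718 0.0
```

>>> carry_out --motion "0 0 -0.02 0 0 -6 30; 0 0 -0.02 0 0 -6 30; 0 0.02 -0.02 0 0 -6 30; 0 0.02 -0.02 0 -3 -6 30; 0 0.02 -0.02 0 -3 -2 30; 0 0.02 -0.01 0 -2 0 30; 0 0.02 0 0 0 0 30; 0 0.02 0 0 0 0 30; 0 0.02 0 0 0 0 30; 0 0 0 0 0 0 30"

```text
time_s: 4.6
ee_pos: [0.552, 0.192, 0.1522]
eef_rot: [3.105, -1.24, 0.301]
force: [0.7, 0.1, 0.4]
grip_width: 0.0828
grip_force: 0.0
```

```bash
python3 st.py
```

```text
t 4.6 q [0.28, 0.256, 2.282, 3.169, 0.637, -1.6] p [0.552  0.192  0.1522] below 18.9 az 15.0 tool y [ 0.263 -0.965  0.012] F [0.7 0.1 0.4] w 0.0828 0.0
```

>>> carry_out --motion "0 0.004 -0.01 0 0 -2.5 30; 0 0.004 -0.01 0 0 -2.5 30; 0 0.004 -0.01 0 0 -2.5 30; 0 0.004 -0.01 0 0 -2.5 30; 0 0.004 -0.01 0 0 -2.5 30; 0 0.002 -0.01 0 0 -2.5 30; 0 0 -0.01 0 0 0 30; 0 0 0 0 0 0 30"

```text
time_s: 5.27
ee_pos: [0.5515, 0.2112, 0.0797]
eef_rot: [3.109, -1.237, 0.032]
force: [0.1, 0.7, 0.3]
grip_width: 0.0827
grip_force: 0.0
```

```bash
python3 st.py
python3 - <<'E'
from h import *
for n in ('side','top'):
    c=ctrl.camera(n);im=c['pixels'][...,::-1]
    im=im[150:310,120:330] if n=='side' else im[120:270,130:330]
    cv2.imwrite(f'pics/{n}1.png',cv2.resize(im,(390,300),interpolation=cv2.INTER_CUBIC))
a=cv2.imread('pics/side1.png');b=cv2.imread('pics/top1.png');cv2.imwrite('pics/both1.png',np.hstack([a,b]))
E
```

```text
t 5.2667 q [0.521, 0.513, 2.188, 3.808, 0.87, -1.864] p [0.5515 0.2112 0.0797] below 19.1 az -0.1 tool y [ 0.001 -1.     0.011] F [0.1 0.7 0.3] w 0.0827 0.0
```

View pics/both1.png

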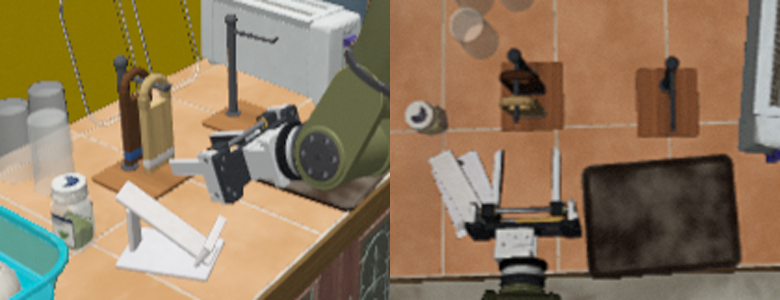

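Left half: gripper faces the light board, fingers at its edges' height; right half: fingers (499 and 557) straddle the board column (520), nothing touched.

>>> carry_out --motion "0.02 0.0005 0 0 0 0 30; 0.02 0.0005 0 0 0 0 30; 0.02 0.0005 0 0 0 0 30; 0.019 0.0005 0 0 0 0 30; 0 0 0 0 0 0 30; 0 0 0 0 0 0 110; 0 0 0 0 0 0 110; 0 0 0 0 0 0 110; 0 0 0 0 0 0 130; 0 0 0 0 0 0 130; 0 0 0 0 0 0 130" --grip_force 25

```text
time_s: 6.28
ee_pos: [0.6286, 0.2118, 0.0797]
eef_rot: [3.106, -1.232, 0.031]
force: [-0.4, 0.2, 0.9]
grip_width: 0.0574
grip_force: 24.9
```

```bash
python3 st.py
cat > bd.py <<'E'
from h import *
import sys
o=ctrl.get_obs();c=ctrl.camera('side');P=cloud(c);hs=cv2.cvtColor(c['pixels'],cv2.COLOR_RGB2HSV)
M=dict(light=(hs[...,0]>15)&(hs[...,0]<28)&(hs[...,1]>60)&(hs[...,2]>110),dark=(hs[...,0]<20)&(hs[...,1]>90)&(hs[...,2]<110),blue=(hs[...,0]>100)&(hs[...,0]<128)&(hs[...,1]>120)&(hs[...,2]>60))
for n,m in M.items():
    p=P[m&(P[...,2]>.025)&(P[...,2]<.3)&(P[...,0]>.4)&(P[...,0]<.72)&(P[...,1]>-.12)&(P[...,1]<.45)]
    if len(p)>10: print(n,len(p),'p2,50,98',np.percentile(p,[2,50,98],axis=0).round(4).tolist())
E
python3 bd.py
```

```text
t 6.2833 q [0.434, 0.585, 2.018, 3.763, 0.763, -1.905] p [0.6286 0.2118 0.0797] below 19.4 az -0.4 tool y [-0.002 -1.     0.012] F [-0.4  0.2  0.9] w 0.0574 24.9
light 501 p2,50,98 [[0.5341, 0.1847, 0.0439], [0.6106, 0.2217, 0.1358], [0.6225, 0.2427, 0.1868]]
dark 391 p2,50,98 [[0.6212, 0.1915, 0.0452], [0.6504, 0.2332, 0.125], [0.6603, 0.2436, 0.1863]]
blue 28 p2,50,98 [[0.602, 0.225, 0.0516], [0.649, 0.2394, 0.0587], [0.657, 0.3967, 0.1012]]
```

>>> carry_out --motion "0 0 0.005 0 0 0 130; 0 0 0.005 0 0 0 130; 0 0 0.004 0 0 0 130; 0 0 0 0 0 0 130; 0 0 0 0 0 0 130"

```text
time_s: 6.75
ee_pos: [0.6288, 0.2118, 0.094]
eef_rot: [3.107, -1.232, 0.03]
force: [0.1, 0.1, -1.3]
grip_width: 0.0579
grip_force: 24.9
```

```bash
python3 st.py;  python3 bd.py
```

```text
t 6.75 q [0.434, 0.55, 2.022, 3.783, 0.738, -1.932] p [0.6288 0.2118 0.094 ] below 19.4 az -0.4 tool y [-0.002 -1.     0.012] F [ 0.1  0.1 -1.3] w 0.0579 24.9
light 512 p2,50,98 [[0.5309, 0.1836, 0.0585], [0.6109, 0.2214, 0.1504], [0.6218, 0.2445, 0.2015]]
dark 362 p2,50,98 [[0.6105, 0.2033, 0.0452], [0.6502, 0.2344, 0.1256], [0.6601, 0.2437, 0.188]]
blue 32 p2,50,98 [[0.6037, 0.2165, 0.0517], [0.6491, 0.2336, 0.0577], [0.6538, 0.3843, 0.1]]
```

>>> carry_out --motion "-0.01 0 0 0 0 0 130; -0.01 0 0 0 0 0 130; -0.01 0 0 0 0 0 130; -0.01 0 0 0 0 0 130; -0.012 0 0 0 0 0 130; -0.012 0 0 0 0 0 130; -0.012 0 0 0 0 0 130; -0.01 0 0 0 0 0 130; 0 0 0 0 0 0 130"

```text
time_s: 7.55
ee_pos: [0.5409, 0.2118, 0.0931]
eef_rot: [3.104, -1.23, 0.034]
force: [0.3, -1.1, -2.0]
grip_width: 0.0576
grip_force: 24.9
```

```bash
python3 st.py;  python3 bd.py
```

```text
t 7.55 q [0.538, 0.461, 2.211, 3.852, 0.846, -1.902] p [0.5409 0.2118 0.0931] below 19.5 az -0.3 tool y [-0.002 -1.     0.013] F [ 0.3 -1.1 -2. ] w 0.0576 24.9
light 595 p2,50,98 [[0.4454, 0.1834, 0.0575], [0.523, 0.2201, 0.1498], [0.5333, 0.2426, 0.2008]]
dark 611 p2,50,98 [[0.6463, 0.1874, 0.0455], [0.6499, 0.2203, 0.1167], [0.6595, 0.2435, 0.1857]]
blue 55 p2,50,98 [[0.6046, 0.1906, 0.0515], [0.6489, 0.2227, 0.0581], [0.6536, 0.3861, 0.0994]]
```

>>> carry_out --motion "0 -0.01 0 0 0 0 130; 0 -0.02 0 0 0 0 130; 0 -0.02 0 0 0 0 130; 0 -0.02 0 0 0 0 130; 0 -0.02 0 0 0 0 130; 0 -0.02 0 0 0 0 130; 0 -0.02 0 0 0 0 130; 0 -0.02 0 0 0 0 130; 0 -0.02 0 0 0 0 130; 0 -0.02 0 0 0 0 130; 0 -0.02 0 0 0 0 130; 0 -0.02 0 0 0 0 130; 0 -0.01 0 0 0 0 130; 0 0 0 0 0 0 130"

```text
time_s: 8.77
ee_pos: [0.5433, -0.0306, 0.0938]
eef_rot: [3.105, -1.232, 0.029]
force: [-0.1, -1.0, -2.0]
grip_width: 0.0571
grip_force: 24.9
```

```bash
python3 st.py;  python3 bd.py
python3 - <<'E'
from h import *
for n in ('side','top'):
    c=ctrl.camera(n);im=c['pixels'][...,::-1]
    im=im[130:250,180:340] if n=='side' else im[120:240,190:350]
    cv2.imwrite(f'pics/{n}2.png',cv2.resize(im,(400,300),interpolation=cv2.INTER_CUBIC))
a=cv2.imread('pics/side2.png');b=cv2.imread('pics/top2.png');cv2.imwrite('pics/both2.png',np.hstack([a,b]))
E
```

```text
t 8.7667 q [-0.224, 0.384, 2.377, 2.874, 0.863, -1.48] p [ 0.5433 -0.0306  0.0938] below 19.4 az -0.6 tool y [-0.005 -1.     0.012] F [-0.1 -1.  -2. ] w 0.0571 24.9
light 413 p2,50,98 [[0.4482, -0.0579, 0.0571], [0.5256, -0.0199, 0.1489], [0.5357, 0.0082, 0.2008]]
dark 597 p2,50,98 [[0.6467, 0.1885, 0.0459], [0.65, 0.2212, 0.1171], [0.66, 0.2433, 0.1851]]
blue 54 p2,50,98 [[0.6022, 0.1906, 0.0515], [0.6496, 0.2214, 0.0578], [0.6537, 0.3871, 0.1001]]
```

View pics/both2.png

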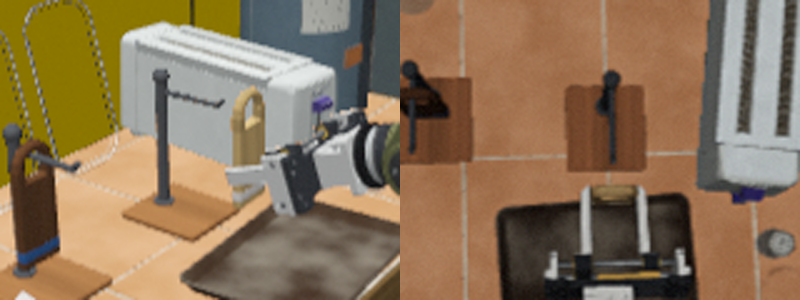

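Light board's loop (612–614 in the right half) is in line with the spare rod (612), just in front of its tip.

>>> carry_out --motion "0.01 0.001 0 0 0 0 130; 0.01 0.001 0 0 0 0 130; 0.01 0 0 0 0 0 130; 0.01 0 0 0 0 0 130; 0.01 0 0 0 0 0 130; 0.01 0 0 0 0 0 130; 0.01 0 0 0 0 0 130; 0.01 0 0 0 0 0 130; 0.006 0 0 0 0 0 130; 0 0 0 0 0 0 130"

```text
time_s: 9.75
ee_pos: [0.6299, -0.0263, 0.0937]
eef_rot: [3.105, -1.232, 0.032]
force: [0.2, 0.7, -1.6]
grip_width: 0.058
grip_force: 24.9
```

```bash
python3 st.py;  python3 bd.py|head -1
```

```text
t 9.75 q [-0.163, 0.483, 2.163, 2.923, 0.745, -1.474] p [ 0.6299 -0.0263  0.0937] below 19.4 az -0.4 tool y [-0.002 -1.     0.012] F [ 0.2  0.7 -1.6] w 0.058 24.9
light 376 p2,50,98 [[0.531, -0.055, 0.057], [0.612, -0.0141, 0.1476], [0.6229, 0.0188, 0.2012]]
```

>>> carry_out --motion "0 0 -0.004 0 0 0 130; 0 0 -0.004 0 0 0 130; 0 0 -0.003 0 0 0 130; 0 0 -0.0025 0 0 0 130; 0 0 -0.001 0 0 0 130; 0 0 0 0 0 0 130"

```text
time_s: 10.3
ee_pos: [0.6294, -0.0264, 0.0799]
eef_rot: [3.105, -1.234, 0.032]
force: [-1.1, 0.4, 5.3]
grip_width: 0.058
grip_force: 24.9
```

```bash
python3 st.py;  python3 bd.py|head -1
```

```text
t 10.3 q [-0.164, 0.523, 2.161, 2.931, 0.784, -1.486] p [ 0.6294 -0.0264  0.0799] below 19.3 az -0.4 tool y [-0.002 -1.     0.012] F [-1.1  0.4  5.3] w 0.058 24.9
light 365 p2,50,98 [[0.5314, -0.0545, 0.0433], [0.6112, -0.0148, 0.1333], [0.6216, 0.0101, 0.1871]]
```

>>> carry_out --motion "0 0 0 0 0 0 95; 0 0 0 0 0 0 80; 0 0 0 0 0 0 60; 0 0 0 0 0 0 40; 0 0 0 0 0 0 40; -0.01 0 0 0 0 0 40; -0.02 0 0 0 0 0 40; -0.02 0 0 0 0 0 40; -0.025 0 0 0 0 0 40; -0.01 0 0 0 0 0 40"

```text
time_s: 11.18
ee_pos: [0.5414, -0.026, 0.0784]
eef_rot: [3.107, -1.229, 0.03]
force: [-0.2, 0.7, -0.4]
grip_width: 0.0791
grip_force: 0.0
```

```bash
python3 st.py;  python3 bd.py
```

```text
t 11.1833 q [-0.213, 0.436, 2.376, 2.895, 0.908, -1.499] p [ 0.5414 -0.026   0.0784] below 19.6 az -0.4 tool y [-0.003 -1.     0.011] F [-0.2  0.7 -0.4] w 0.0791 0.0
light 482 p2,50,98 [[0.4497, -0.0623, 0.0439], [0.6107, -0.0186, 0.1181], [0.6212, 0.0044, 0.1864]]
dark 602 p2,50,98 [[0.6464, 0.1873, 0.045], [0.6499, 0.2213, 0.1165], [0.6593, 0.2431, 0.1845]]
blue 55 p2,50,98 [[0.6024, 0.1909, 0.0518], [0.6493, 0.221, 0.0577], [0.6532, 0.3878, 0.0992]]
```

>>> carry_out --motion "0 0.01 0 0 0 0 30; 0 0.02 0 0 -2 0 30; 0 0.02 0 0 -2 0 30; 0 0.02 0 0 -2 0 30; 0 0.02 0 0 -2 0 30; 0 0.02 0 0 0 0 30; 0 0.02 0 0 0 0 30; 0 0.02 0 0 0 0 30; 0 0.02 0 0 0 0 30; 0 0.02 0 0 0 0 30; 0 0.02 0 0 0 0 30; 0 0.02 0 0 0 0 30; 0 0.008 0 0 0 0 30; 0 0 0 0 0 0 30"

```text
time_s: 12.4
ee_pos: [0.5443, 0.2137, 0.0793]
eef_rot: [3.089, -1.372, 0.049]
force: [0.3, -0.3, 0.7]
grip_width: 0.0834
grip_force: 0.0
```

```bash
python3 st.py
```

```text
t 12.4 q [0.552, 0.609, 2.2, 3.763, 1.095, -1.776] p [0.5443 0.2137 0.0793] below 11.4 az -0.2 tool y [-0.002 -1.     0.01 ] F [ 0.3 -0.3  0.7] w 0.0834 0.0
```

>>> carry_out --motion "0.02 0 -0.004 0 0 0 30; 0.02 0 0 0 0 0 30; 0.02 0 0 0 0 0 30; 0.02 -0.001 0 0 0 0 30; 0.02 0 0 0 0 0 30; 0.02 0 0 0 0 0 30; 0.002 0 0 0 0 0 30; 0 0 0 0 0 0 30; 0 0 0 0 0 0 90; 0 0 0 0 0 0 110; 0 0 0 0 0 0 130; 0 0 0 0 0 0 130; 0 0 0 0 0 0 130; 0 0 0 0 0 0 130" --grip_force 30

```text
time_s: 13.57
ee_pos: [0.6656, 0.2109, 0.075]
eef_rot: [3.083, -1.371, 0.053]
force: [-1.1, 0.8, -0.1]
grip_width: 0.0575
grip_force: 29.9
```

```bash
python3 st.py; python3 bd.py
```

```text
t 13.5667 q [0.407, 0.711, 1.94, 3.655, 0.929, -1.821] p [0.6656 0.2109 0.075 ] below 11.5 az -0.3 tool y [-0.004 -1.     0.012] F [-1.1  0.8 -0.1] w 0.0575 29.9
light 481 p2,50,98 [[0.4173, -0.0522, 0.0603], [0.6104, -0.0123, 0.1214], [0.6221, 0.272, 0.1878]]
dark 514 p2,50,98 [[0.5262, 0.1855, 0.0536], [0.6499, 0.2182, 0.1235], [0.6589, 0.2434, 0.1848]]
blue 17 p2,50,98 [[0.604, 0.228, 0.0524], [0.6502, 0.2374, 0.0563], [0.6588, 0.384, 0.1004]]
```

>>> carry_out --motion "0 0 0.005 0 0 0 130; 0 0 0.005 0 0 0 130; 0 0 0.0045 0 0 0 130; 0 0 0 0 0 0 130; -0.008 0 0 0 0 0 130; -0.01 0 0 0 0 0 130; -0.01 0 0 0 0 0 130; -0.01 0 0 0 0 0 130; -0.01 0 0 0 0 0 130"

```text
time_s: 14.37
ee_pos: [0.6164, 0.2107, 0.0893]
eef_rot: [3.083, -1.37, 0.054]
force: [0.2, -0.6, -1.7]
grip_width: 0.0575
grip_force: 29.9
```

```bash
python3 st.py; python3 bd.py
```

```text
t 14.3667 q [0.455, 0.631, 2.059, 3.697, 0.974, -1.82] p [0.6164 0.2107 0.0893] below 11.5 az -0.4 tool y [-0.004 -1.     0.012] F [ 0.2 -0.6 -1.7] w 0.0575 29.9
light 449 p2,50,98 [[0.5085, -0.054, 0.0675], [0.6103, -0.0153, 0.1258], [0.6222, 0.2622, 0.1875]]
dark 524 p2,50,98 [[0.5966, 0.1867, 0.0626], [0.6011, 0.2171, 0.1403], [0.6098, 0.242, 0.1996]]
blue 18 p2,50,98 [[0.5995, 0.2261, 0.0603], [0.603, 0.2376, 0.0715], [0.6073, 0.4, 0.0999]]
```

>>> carry_out --motion "-0.015 0 0 0 0 0 130; -0.02 0 0 0 0 0 130; -0.02 0 0 0 0 0 130; -0.02 0 0 0 0 0 130; -0.01 -0.01 0.015 0 0 0 130; 0 -0.02 0.025 0 0 0 130; 0 -0.02 0.025 0 0 3 130; 0 -0.02 0.025 0 0 4 130; 0 -0.02 0.02 0 0 4 130; 0 -0.02 0.01 0 0 4 130; 0 -0.02 0 0 0 4 130; 0 0 0 0 0 4 130; 0 0 0 0 0 4 130; 0 0 0 0 0 4 130; 0 0 0 0 0 4 130; 0 0 0 0 0 0 130"

```text
time_s: 15.75
ee_pos: [0.5367, 0.1057, 0.1985]
eef_rot: [3.113, -1.383, 0.556]
force: [0.7, -0.7, -1.9]
grip_width: 0.0577
grip_force: 29.9
```

```bash
python3 st.py
```

```text
t 15.75 q [-0.21, 0.191, 2.334, 2.206, 0.961, -1.083] p [0.5367 0.1057 0.1985] below 10.7 az 30.2 tool y [ 0.503 -0.864  0.005] F [ 0.7 -0.7 -1.9] w 0.0577 29.9
```

>>> carry_out --motion "0 0 0.01 0 0 6 130; 0 0 0.01 0 0 6 130; 0 0 0.01 -4 4.5 0 130; 0 0 0.01 -4 4.5 0 130; 0 0 0 -4 4.5 0 130; 0 0 0 -4 4.5 0 130; 0 0 0 -4 4.5 0 130; 0 0 0 -4 4.5 0 130; 0 0 0 -4 4.5 0 130; 0 0 0 0 0 0 130"

```text
time_s: 16.58
ee_pos: [0.5368, 0.1092, 0.2389]
eef_rot: [3.141, -0.674, 0.737]
force: [0.3, 0.6, -1.4]
grip_width: 0.0574
grip_force: 29.9
```

```bash
python3 st.py
```

```text
t 16.5833 q [-0.099, 0.012, 1.916, 0.669, 0.842, 0.374] p [0.5368 0.1092 0.2389] below 51.4 az 42.1 tool y [ 0.672 -0.741  0.001] F [ 0.3  0.6 -1.4] w 0.0574 29.9
```

>>> carry_out --motion "-0.015 0 0.01 -4 4.5 0 130; -0.015 0 0.01 -4 4.5 0 130; -0.015 0.01 0 -2 2.3 0 130; -0.01 0.02 0 0 0 -5 130; 0 0.025 0 0 0 -5 130; 0 0.025 0 0 0 -5 130; 0 0.025 0 0 0 -4 130; 0 0.025 0 0 0 0 130; 0 0.025 0 0 0 0 130; 0 0.025 -0.01 0 0 0 130; 0 0.025 -0.02 0 0 0 130; 0 0.01 -0.03 0 0 0 130; 0 0 0 0 0 0 130"

```text
time_s: 17.67
ee_pos: [0.4767, 0.3209, 0.1895]
eef_rot: [-3.131, -0.401, 0.416]
force: [-0.3, -1.1, -3.2]
grip_width: 0.0579
grip_force: 29.9
```

```bash
python3 st.py
```

```text
t 17.6667 q [0.548, 0.159, 1.785, -0.057, 0.799, 1.732] p [0.4767 0.3209 0.1895] below 67.0 az 25.4 tool y [ 0.408 -0.913 -0.01 ] F [-0.3 -1.1 -3.2] w 0.0579 29.9
```

>>> carry_out --motion "0.002 0.002 -0.02 0 0 -1 130; 0.002 0.002 -0.025 0 0 0 130; 0.002 0.002 -0.025 0 0 0 130; 0 0 -0.02 0 0 0 130; 0 0 -0.015 0 0 0 130; 0 0 0 0 0 0 130"

```text
time_s: 18.17
ee_pos: [0.4849, 0.3242, 0.0887]
eef_rot: [-3.134, -0.405, 0.394]
force: [-0.2, 0.9, -1.4]
grip_width: 0.058
grip_force: 29.9
```

```bash
python3 st.py
python3 - <<'E'
from h import *
for n in ('side','top'):
    c=ctrl.camera(n);im=c['pixels'][...,::-1]
    np.savez(f'{n}3.npz',**c)
    im=im[200:320,130:290] if n=='side' else im[150:270,110:270]
    cv2.imwrite(f'pics/{n}3.png',cv2.resize(im,(400,300),interpolation=cv2.INTER_CUBIC))
a=cv2.imread('pics/side3.png');b=cv2.imread('pics/top3.png');cv2.imwrite('pics/both3.png',np.hstack([a,b]))
c=dict(np.load('side3.npz'));P=cloud(c);hs=cv2.cvtColor(c['pixels'],cv2.COLOR_RGB2HSV)
m=(hs[...,0]<20)&(hs[...,1]>90)&(hs[...,2]<110)&(P[...,2]>.04)&(P[...,2]<.3)&(P[...,1]>.25)&(P[...,1]<.45)&(P[...,0]>.4)&(P[...,0]<.66)
p=P[m]; 
for _ in range(5):
    o=p.mean(0);n=np.linalg.svd(p-o)[2][2];n*=np.sign(n[2]);p=p[abs((p-o)@n)<.005]
print('dark face?',len(p),o,n,'lean',np.degrees(np.arcsin(n[2])),'yaw',np.degrees(np.arctan2(-n[1],-n[0])))
ns=np.array([-.53,-.2,.82]);print('gap of points to slat plane',np.percentile((p-np.array([.509,.3385,.070]))@ns,[5,50,95]))
u=np.array([.753,.319,.574]);print('extent along u from ledge',np.percentile((P[m]-np.array([.45,.314,.028]))@u,[2,98]))
E
```

```text
t 18.1667 q [0.552, 0.315, 1.858, -0.1, 0.569, 1.8] p [0.4849 0.3242 0.0887] below 66.8 az 23.7 tool y [ 0.387 -0.922 -0.007] F [-0.2  0.9 -1.4] w 0.058 29.9
dark face? 52 [0.47632432 0.34120519 0.10696282] [-0.59464468  0.29890483  0.74636024] lean 48.276066855507686 yaw -26.68690374254144
gap of points to slat plane [0.04197466 0.04754084 0.05018072]
extent along u from ledge [0.02921679 0.16729352]
```

View pics/both3.png

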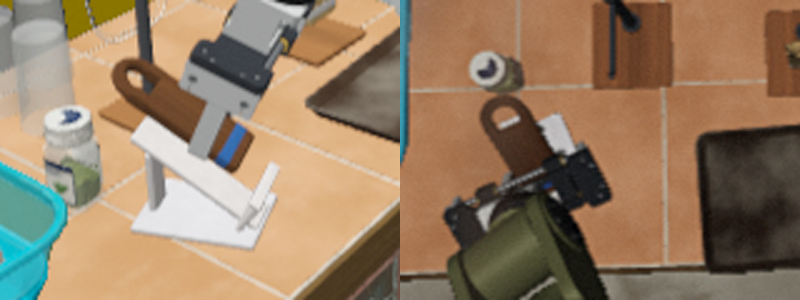

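The board is held above the easel, roughly parallel to the slat, loop end up and away (left half loop at (125,80); slat top (145,130)); check its angle before lowering.

```bash
cat > ang.py <<'E'
from h import *
import sys
ns=np.array([-.53,-.21,.82]);ns/=np.linalg.norm(ns);so=np.array([.509,.3385,.070]);u=np.array([.753,.319,.574]);L=np.array([.449,.314,.028]);lat=np.cross(ns,u)
for n in ('top','side'):
    c=dict(np.load(n+'3.npz')) if len(sys.argv)<2 else ctrl.camera(n)
    P=cloud(c);h=cv2.cvtColor(c['pixels'],cv2.COLOR_RGB2HSV)
    m=((h[...,0]<14)&(h[...,1]>80)&(h[...,2]<140)&(h[...,2]>30))|((h[...,0]>100)&(h[...,0]<128)&(h[...,1]>120)&(h[...,2]>60))
    m&=(P[...,2]>.035)&(P[...,2]<.2)&(np.hypot(P[...,0]-.52,P[...,1]-.34)<.11)
    k,l,s,_=cv2.connectedComponentsWithStats(m.astype(np.uint8));j=1+s[1:,4].argmax();p=P[l==j];q=p
    rng=np.random.default_rng(0);best=0
    for _ in range(400):
        a=p[rng.choice(len(p),3,0)];nn=np.cross(a[1]-a[0],a[2]-a[0]);nn/=np.linalg.norm(nn)+1e-9
        if nn[2]<.4: nn=-nn
        if nn[2]<.4 or nn[2]>.97: continue
        i=abs((p-a[0])@nn)<.003
        if i.sum()>best: best=i.sum();k=i
    q=p[k];o=q.mean(0);nn=np.linalg.svd(q-o)[2][2];nn*=np.sign(nn[2])
    print(n,len(p),best,'n',nn.round(3),'lean',np.degrees(np.arcsin(nn[2])).round(1),'yaw',np.degrees(np.arctan2(-nn[1],-nn[0])).round(1),'face height over slat plane',((o-so)@ns).round(4),'along',np.percentile((q-L)@u,[1,99]).round(4),'lat',np.percentile((q-L)@lat,[1,99]).round(4))
E
python3 ang.py
```

```text
top 500 417 n [-0.52  -0.223  0.825] lean 55.5 yaw 23.2 face height over slat plane 0.0485 along [0.0758 0.1785] lat [-0.0323  0.0226]
side 543 446 n [-0.518 -0.207  0.83 ] lean 56.1 yaw 21.8 face height over slat plane 0.0477 along [0.0832 0.1741] lat [-0.0308  0.0246]
```

>>> carry_out --motion "-0.001 0.002 -0.006 0 0 0 130; -0.001 0.002 -0.006 0 0 0 130; 0 0 -0.006 0 0 0 130; 0 0 -0.006 0 0 0 130; 0 0 -0.006 0 0 0 130; 0 0 -0.004 0 0 0 130; 0 0 0 0 0 0 130"

```text
time_s: 18.85
ee_pos: [0.4847, 0.3289, 0.0565]
eef_rot: [-3.136, -0.41, 0.395]
force: [-0.4, -0.7, -0.8]
grip_width: 0.0576
grip_force: 29.9
```

```bash
python3 st.py; python3 ang.py 1
```

```text
t 18.85 q [0.562, 0.374, 1.872, -0.13, 0.494, 1.839] p [0.4847 0.3289 0.0565] below 66.5 az 23.4 tool y [ 0.387 -0.922 -0.005] F [-0.4 -0.7 -0.8] w 0.0576 29.9
top 464 368 n [-0.528 -0.219  0.82 ] lean 55.1 yaw 22.5 face height over slat plane 0.0198 along [0.056  0.1585] lat [-0.0274  0.0276]
side 535 451 n [-0.514 -0.198  0.834] lean 56.6 yaw 21.1 face height over slat plane 0.0209 along [0.0663 0.1571] lat [-0.0267  0.0301]
```

>>> carry_out --motion "0 0 -0.0025 0 0 0 130; 0 0 -0.0025 0 0 0 130; 0 0 -0.002 0 0 0 130; 0 0 0 0 0 0 130"

```text
time_s: 19.28
ee_pos: [0.4849, 0.329, 0.0502]
eef_rot: [-3.136, -0.411, 0.395]
force: [-0.6, 0.4, -1.4]
grip_width: 0.0576
grip_force: 29.9
```

```bash
python3 st.py; python3 ang.py 1
```

```text
t 19.2833 q [0.562, 0.385, 1.875, -0.134, 0.479, 1.843] p [0.4849 0.329  0.0502] below 66.4 az 23.4 tool y [ 0.387 -0.922 -0.005] F [-0.6  0.4 -1.4] w 0.0576 29.9
top 456 362 n [-0.504 -0.23   0.832] lean 56.4 yaw 24.5 face height over slat plane 0.0148 along [0.053  0.1562] lat [-0.0275  0.0272]
side 532 435 n [-0.518 -0.207  0.83 ] lean 56.1 yaw 21.8 face height over slat plane 0.0158 along [0.0627 0.1544] lat [-0.0259  0.0299]
```

>>> carry_out --motion "-0.0009 -0.0004 -0.0012 0 0 0 130; -0.0011 -0.0005 -0.0009 0 0 0 130; 0 0 0 0 0 0 130"

```text
time_s: 19.63
ee_pos: [0.4828, 0.3281, 0.0483]
eef_rot: [-3.136, -0.411, 0.395]
force: [0.1, 0.1, -1.5]
grip_width: 0.0575
grip_force: 29.9
```

>>> carry_out --motion "-0.0009 -0.0004 -0.0012 0 0 0 130; 0 0 0 0 0 0 130"

```text
time_s: 19.8
ee_pos: [0.482, 0.3278, 0.0471]
eef_rot: [-3.136, -0.411, 0.395]
force: [0.2, -0.0, -1.9]
grip_width: 0.058
grip_force: 29.9
```

>>> carry_out --motion "-0.0009 -0.0004 -0.0012 0 0 0 130; 0 0 0 0 0 0 130"

```text
time_s: 19.97
ee_pos: [0.4811, 0.3274, 0.0459]
eef_rot: [-3.136, -0.411, 0.395]
force: [0.9, 0.5, 0.0]
grip_width: 0.0574
grip_force: 29.9
```

>>> carry_out --motion "-0.0009 -0.0004 -0.0012 0 0 0 130; 0 0 0 0 0 0 130"

```text
time_s: 20.13
ee_pos: [0.4803, 0.327, 0.0448]
eef_rot: [-3.136, -0.412, 0.395]
force: [-0.4, -0.7, -0.2]
grip_width: 0.0576
grip_force: 29.9
```

```bash
python3 st.py; python3 ang.py 1
```

```text
t 20.1333 q [0.564, 0.386, 1.891, -0.14, 0.462, 1.851] p [0.4803 0.327  0.0448] below 66.4 az 23.4 tool y [ 0.387 -0.922 -0.005] F [-0.4 -0.7 -0.2] w 0.0576 29.9
top 447 353 n [-0.516 -0.216  0.829] lean 56.0 yaw 22.7 face height over slat plane 0.0136 along [0.0452 0.1481] lat [-0.0274  0.0278]
side 525 444 n [-0.522 -0.201  0.829] lean 56.0 yaw 21.0 face height over slat plane 0.0141 along [0.0548 0.1471] lat [-0.0252  0.0292]
```

>>> carry_out --motion "-0.0009 -0.0004 -0.0012 0 0 0 130; 0 0 0 0 0 0 130"

```text
time_s: 20.4
ee_pos: [0.4802, 0.327, 0.0447]
eef_rot: [-3.136, -0.414, 0.395]
force: [1.3, -1.3, 4.9]
grip_width: 0.0576
grip_force: 29.9
```

>>> carry_out --motion "-0.0006 -0.0002 -0.001 0 0 0 130; 0 0 0 0 0 0 130"

```text
time_s: 20.57
ee_pos: [0.4803, 0.3271, 0.0447]
eef_rot: [-3.136, -0.416, 0.395]
force: [-1.6, -4.0, 13.9]
grip_width: 0.058
grip_force: 29.9
```

```bash
python3 st.py; python3 ang.py 1
```

```text
t 20.5667 q [0.564, 0.385, 1.894, -0.143, 0.455, 1.854] p [0.4803 0.3271 0.0447] below 66.2 az 23.4 tool y [ 0.387 -0.922 -0.005] F [-1.6 -4.  13.9] w 0.058 29.9
top 448 366 n [-0.514 -0.22   0.829] lean 56.0 yaw 23.1 face height over slat plane 0.0134 along [0.0443 0.1478] lat [-0.0274  0.028 ]
side 531 446 n [-0.528 -0.199  0.826] lean 55.7 yaw 20.7 face height over slat plane 0.014 along [0.0551 0.1467] lat [-0.0262  0.0296]
```

>>> carry_out --motion "0.0004 0.0002 0.0012 0 0 0 130; 0 0 0 0 0 0 100; 0 0 0 0 0 0 85; 0 0 0 0 0 0 60; 0 0 0 0 0 0 40; 0 0 0 0 0 0 40; 0 0 0 0 0 0 40"

```text
time_s: 21.25
ee_pos: [0.4792, 0.3267, 0.0438]
eef_rot: [-3.136, -0.412, 0.395]
force: [1.1, -0.3, -0.4]
grip_width: 0.079
grip_force: 0.0
```

```bash
python3 st.py; python3 ang.py 1
```

```text
t 21.25 q [0.564, 0.386, 1.894, -0.141, 0.459, 1.853] p [0.4792 0.3267 0.0438] below 66.4 az 23.4 tool y [ 0.387 -0.922 -0.005] F [ 1.1 -0.3 -0.4] w 0.079 0.0
top 429 346 n [-0.517 -0.232  0.824] lean 55.5 yaw 24.2 face height over slat plane 0.0134 along [0.0432 0.145 ] lat [-0.0271  0.0274]
side 509 423 n [-0.514 -0.2    0.834] lean 56.5 yaw 21.3 face height over slat plane 0.0138 along [0.0549 0.1431] lat [-0.0261  0.0304]
```

>>> carry_out --motion "-0.004 -0.002 0.01 0 0 0 40; -0.007 -0.003 0.018 0 0 0 40; -0.007 -0.003 0.018 0 0 0 40; -0.002 0 0.012 2.1 -4.8 0 40; 0 0 0.01 2.1 -4.8 0 40; 0 0 0 0 0 0 40; 0 0 0 0 0 0 40"

```text
time_s: 21.93
ee_pos: [0.4589, 0.3186, 0.112]
eef_rot: [-3.133, -0.593, 0.393]
force: [0.0, 0.6, -0.2]
grip_width: 0.0794
grip_force: 0.0
```

```bash
python3 st.py; python3 ang.py 1
python3 - <<'E'
from h import *
for n in ('side','top'):
    c=ctrl.camera(n);im=c['pixels'][...,::-1]
    im=im[200:320,130:290] if n=='side' else im[150:270,110:270]
    cv2.imwrite(f'pics/{n}4.png',cv2.resize(im,(400,300),interpolation=cv2.INTER_CUBIC))
a=cv2.imread('pics/side4.png');b=cv2.imread('pics/top4.png');cv2.imwrite('pics/both4.png',np.hstack([a,b]))
E
```

```text
t 21.9333 q [0.59, 0.183, 2.034, -0.294, 0.354, 2.011] p [0.4589 0.3186 0.112 ] below 56.0 az 23.4 tool y [ 0.388 -0.922 -0.007] F [ 0.   0.6 -0.2] w 0.0794 0.0
top 555 471 n [-0.523 -0.23   0.821] lean 55.2 yaw 23.7 face height over slat plane 0.0135 along [0.0034 0.1439] lat [-0.0271  0.0269]
side 884 778 n [-0.527 -0.206  0.824] lean 55.5 yaw 21.3 face height over slat plane 0.0141 along [1.000e-04 1.414e-01] lat [-0.0269  0.0301]
```

View pics/both4.png

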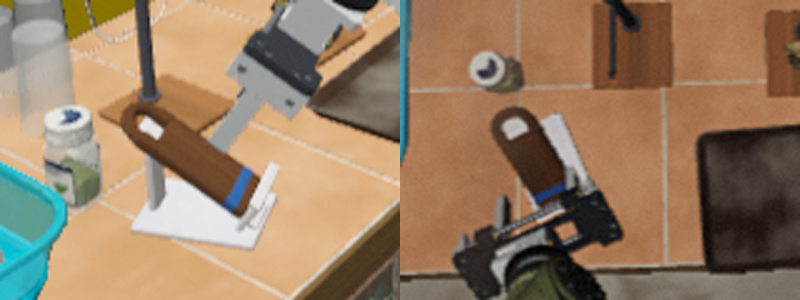

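Board lies on the slat seated in the ledge (blue band at (238,188) against the ledge), gripper clear above it.

>>> carry_out --motion "0.006 0.0025 -0.011 0 0 0 40; 0.006 0.0025 -0.011 0 0 0 40; 0.006 0.0025 -0.011 0 0 0 40; 0.006 0.0025 -0.011 0 0 0 40; 0.006 0.0025 -0.0105 0 0 0 40; 0 0 0 0 0 0 40; 0 0 0 0 0 0 90; 0 0 0 0 0 0 110; 0 0 0 0 0 0 130; 0 0 0 0 0 0 130; 0 0 0 0 0 0 130" --grip_force 30

```text
time_s: 23.05
ee_pos: [0.4893, 0.3312, 0.0581]
eef_rot: [-3.132, -0.595, 0.393]
force: [-2.3, -2.1, 4.4]
grip_width: 0.0572
grip_force: 29.9
```

```bash
python3 st.py; python3 ang.py 1
```

```text
t 23.05 q [0.576, 0.348, 1.982, -0.4, 0.241, 2.112] p [0.4893 0.3312 0.0581] below 55.9 az 23.5 tool y [ 0.388 -0.922 -0.008] F [-2.3 -2.1  4.4] w 0.0572 29.9
top 464 365 n [-0.523 -0.218  0.824] lean 55.5 yaw 22.6 face height over slat plane 0.0133 along [0.0342 0.1447] lat [-0.0263  0.0277]
side 476 401 n [-0.517 -0.203  0.832] lean 56.3 yaw 21.4 face height over slat plane 0.014 along [0.0636 0.1431] lat [-0.0269  0.0295]
```

>>> carry_out --motion "0.003 0.0012 0.0025 0 0 0 130; 0.003 0.0012 0.0025 0 0 0 130; 0.002 0.001 0.003 0 0 0 130; 0 0 0.01 0 0 0 130; 0 0 0.02 0 0 0 130; 0 0 0.025 0 0 0 130; 0 0 0.025 -2.4 5.5 0 130; 0 0 0.02 -2.4 5.5 0 130; 0 0 0.01 -2.4 5.5 0 130; 0 0 0 -2.4 5.5 0 130; 0 0 0 -2.4 5.5 0 130; 0 0 0 -2 4.5 0 130; 0 0 0 0 0 0 130"

```text
time_s: 24.23
ee_pos: [0.4989, 0.3344, 0.1717]
eef_rot: [3.138, 0.006, 0.395]
force: [-1.1, -0.6, -2.2]
grip_width: 0.0576
grip_force: 29.9
```

```bash
python3 st.py
```

```text
t 24.2333 q [0.531, 0.444, 1.405, -0.003, 1.3, 1.708] p [0.4989 0.3344 0.1717] below 89.6 az -124.1 tool y [ 0.385 -0.923  0.004] F [-1.1 -0.6 -2.2] w 0.0576 29.9
```

>>> carry_out --motion "-0.015 -0.015 0.01 0 0 0 130; -0.015 -0.025 0.01 0 0 5.5 130; -0.015 -0.028 0 0 0 5.5 130; -0.01 -0.028 0 0 0 5.5 130; -0.006 -0.028 0 0 0 5.5 130; 0 -0.028 0 0 0 5.5 130; 0 -0.028 0 0 0 5.5 130; 0 -0.028 0 0 0 5.5 130; 0 -0.028 0 0 0 5.5 130; 0 -0.028 0 0 0 5.5 130; 0 -0.028 0 0 0 5.5 130; 0 -0.028 0 0 0 5.5 130; 0 -0.028 0 0 0 5.5 130; 0 -0.015 0 0 0 4.7 130; 0 0 0 0 0 0 130; 0 0 0 0 0 0 130"

```text
time_s: 25.57
ee_pos: [0.4366, -0.029, 0.192]
eef_rot: [3.136, 0.002, 1.626]
force: [-0.4, 0.1, -0.9]
grip_width: 0.0576
grip_force: 29.9
```

```bash
python3 st.py
cat > tr.py <<'E'
from h import *
c=ctrl.camera('top');P=cloud(c);h=cv2.cvtColor(c['pixels'],cv2.COLOR_RGB2HSV)
m=(h[...,0]<14)&(h[...,1]>110)&(h[...,2]>25)&(h[...,2]<140)&(P[...,2]>.008)&(P[...,2]<.3)&(P[...,0]>.34)&(P[...,0]<.53)&(abs(P[...,1])<.16)
k,l,s,_=cv2.connectedComponentsWithStats(m.astype(np.uint8));p=P[l==1+s[1:,4].argmax()]
r=cv2.minAreaRect(p[:,:2].astype(np.float32)*1000);print('board px',len(p),r,'z',np.percentile(p[:,2],[5,50,95]).round(4))
for sgn in (0,1):
    q=p[(p[:,1]>np.median(p[:,1]))==bool(sgn)];print(' half',sgn,q.mean(0).round(4))
cv2.imwrite('pics/tr.png',cv2.resize(c['pixels'][170:270,190:350][...,::-1],None,fx=4,fy=4))
E
python3 tr.py
```

```text
t 25.5667 q [-0.15, 0.056, 1.841, -0.0, 1.239, -0.205] p [ 0.4366 -0.029   0.192 ] below 89.7 az -13.2 tool y [0.998 0.055 0.006] F [-0.4  0.1 -0.9] w 0.0576 29.9
board px 117 ((435.2073059082031, 46.4555778503418), (29.643138885498047, 57.99648666381836), 82.07225036621094) z [0.1995 0.2037 0.2075]
 half 0 [0.436  0.0399 0.2004]
 half 1 [0.432  0.0547 0.2035]
```

>>> carry_out --motion "0 0 -0.02 0 0 0 130; 0 0 -0.03 0 0 0 130; 0 0 -0.03 0 0 0 130; 0 0 -0.03 0 0 0 130; 0 0 -0.025 0 0 0 130; 0 0 -0.015 0 0 0 130; 0 0 -0.01 0 0 0 130; 0 0 -0.008 0 0 0 130; 0 0 0 0 0 0 130"

```text
time_s: 26.37
ee_pos: [0.4365, -0.0282, 0.0233]
eef_rot: [3.138, 0.001, 1.629]
force: [-1.0, 0.3, -0.7]
grip_width: 0.0575
grip_force: 29.9
```

```bash
python3 st.py; python3 tr.py
```

```text
t 26.3667 q [-0.148, 0.314, 1.993, -0.001, 0.831, -0.206] p [ 0.4365 -0.0282  0.0233] below 89.8 az -17.3 tool y [0.998 0.058 0.003] F [-1.   0.3 -0.7] w 0.0575 29.9
board px 84 ((432.64617919921875, 47.2239990234375), (29.30906105041504, 56.71044921875), 84.59901428222656) z [0.0307 0.0348 0.0391]
 half 0 [0.4342 0.0407 0.0345]
 half 1 [0.4308 0.0551 0.035 ]
```

View pics/tr.png

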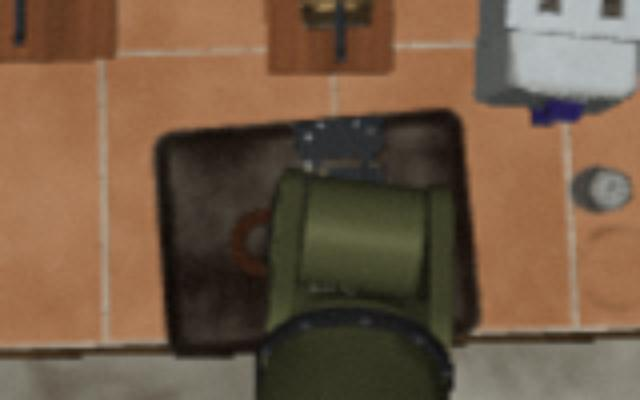

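Loop end shows at (250,240) inside the tray, board held over the middle, arm covers the rest.

>>> carry_out --motion "0 0 -0.005 0 0 0 130; 0 0 -0.005 0 0 0 130; 0 0 -0.003 0 0 0 130; 0 0 -0.002 0 0 0 130; 0 0 0 0 0 0 130"

```text
time_s: 26.83
ee_pos: [0.4367, -0.0288, 0.0088]
eef_rot: [3.138, 0.001, 1.629]
force: [0.9, 0.3, -1.3]
grip_width: 0.0576
grip_force: 29.9
```

>>> carry_out --motion "0 0 -0.001 0 0 0 130; 0 0 0 0 0 0 130"

```text
time_s: 27.0
ee_pos: [0.4369, -0.0288, 0.0081]
eef_rot: [3.137, 0.001, 1.629]
force: [0.3, 0.7, -1.9]
grip_width: 0.058
grip_force: 29.9
```

>>> carry_out --motion "0 0 -0.001 0 0 0 130; 0 0 0 0 0 0 130"

```text
time_s: 27.17
ee_pos: [0.4369, -0.0288, 0.0071]
eef_rot: [3.137, 0.001, 1.629]
force: [-0.1, -0.3, -1.1]
grip_width: 0.0574
grip_force: 29.9
```

>>> carry_out --motion "0 0 -0.001 0 0 0 130; 0 0 0 0 0 0 130"

```text
time_s: 27.33
ee_pos: [0.437, -0.0288, 0.0063]
eef_rot: [3.137, 0.001, 1.629]
force: [0.1, -0.2, 1.9]
grip_width: 0.058
grip_force: 29.9
```

>>> carry_out --motion "0 0 -0.0008 0 0 0 130; 0 0 0 0 0 0 130"

```text
time_s: 27.5
ee_pos: [0.4371, -0.0289, 0.006]
eef_rot: [3.137, 0.002, 1.63]
force: [-3.5, -0.4, 12.9]
grip_width: 0.0576
grip_force: 30.0
```

>>> carry_out --motion "0 0 -0.0005 0 0 0 130; 0 0 0 0 0 0 130"

```text
time_s: 27.67
ee_pos: [0.4371, -0.0289, 0.0059]
eef_rot: [3.137, 0.002, 1.63]
force: [-8.2, -0.2, 22.5]
grip_width: 0.0575
grip_force: 30.0
```

>>> carry_out --motion "0 0 0.001 0 0 0 130; 0 0 0 0 0 0 100; 0 0 0 0 0 0 80; 0 0 0 0 0 0 60; 0 0 0 0 0 0 45; 0 0 0 0 0 0 45; 0 0 0.008 0 0 0 45; 0 0 0.02 0 0 0 45; 0 0 0.03 0 0 0 45; 0 0 0.04 0 0 0 45; 0 0 0.04 0 0 0 45; -0.02 -0.03 0.04 0 0 0 45; -0.02 -0.035 0.03 0 0 0 45; -0.02 -0.035 0 0 0 0 45; -0.01 -0.035 0 0 0 0 45; 0 -0.035 0 0 0 0 45; 0 -0.035 0 0 0 0 45; 0 -0.03 0 0 0 0 45; 0 0 0 0 0 0 45"

```text
time_s: 29.25
ee_pos: [0.3742, -0.2548, 0.2]
eef_rot: [3.137, 0.002, 1.626]
force: [-0.5, 0.2, -0.7]
grip_width: 0.0775
grip_force: 0.0
```

```bash
python3 st.py; python3 tr.py; python3 bd.py
python3 - <<'E'
from h import *
for n in ('side','top'):
    c=ctrl.camera(n);im=c['pixels'][...,::-1]
    im=im[130:310,120:360] if n=='side' else im[100:280,120:360]
    cv2.imwrite(f'pics/{n}5.png',cv2.resize(im,(400,300),interpolation=cv2.INTER_CUBIC))
a=cv2.imread('pics/side5.png');b=cv2.imread('pics/top5.png');cv2.imwrite('pics/both5.png',np.hstack([a,b]))
E
```

```text
t 29.25 q [-0.679, 0.083, 1.792, 0.001, 1.262, -0.735] p [ 0.3742 -0.2548  0.2   ] below 89.7 az -24.7 tool y [0.998 0.055 0.004] F [-0.5  0.2 -0.7] w 0.0775 0.0
board px 514 ((434.9703674316406, 1.2404212951660156), (58.061031341552734, 123.668212890625), 4.219593048095703) z [0.0133 0.0178 0.0217]
 half 0 [ 0.4377 -0.0346  0.0178]
 half 1 [0.4338 0.0221 0.0174]
light 465 p2,50,98 [[0.6068, -0.0544, 0.0435], [0.6105, -0.0172, 0.1157], [0.6218, 0.0045, 0.1861]]
```

View pics/both5.png

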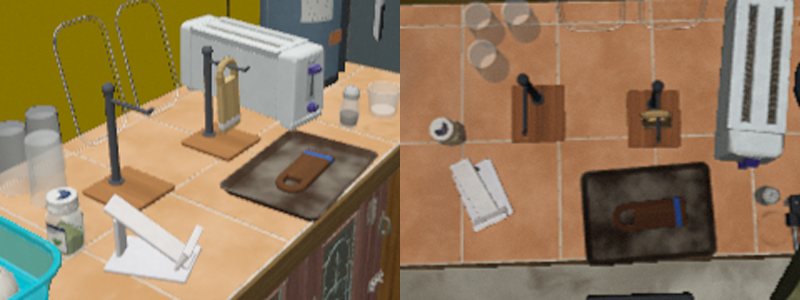

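The light board hangs on the spare hook (right half (655,117)). The dark board lies flat and centred in the tray, along its length (650,215), and the bystanders haven't moved.

```bash
python3 -c "
from station import ctrl
print(ctrl.hand_in())"
```

```text
the job is handed in; nothing more can be done
None
```

The job is handed in at about 29 s of the 67 s limit: the light board hangs on the spare hook, and the dark board was leaned on the easel, let go, taken again by its long edges and laid flat along the tray; nothing fell and the bystanders weren't touched.

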